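# Close the drilling jig over a pine blank

## Robot

A 7-joint arm with a two-finger parallel gripper is mounted at the origin on the work surface. World frame = base frame: x ahead of the robot, y to its left, z up, the work surface at z = 0. Lengths are in m, angles in rad, forces in N, time in s.
With the tool pointing down it reaches from about 0.4 to 0.875 m from the base axis. Payload 4.4 kg.
Tool frame: the origin (TCP) lies on the front face of the gripper's body, between the roots of the fingers; the fingertips stand 73 mm ahead of it and the grasp point (between the pads) lies 54 mm ahead of it; z points along the fingers, y is the line along which they close (so a half turn about z gives the same grasp; the last joint's range is limited). The gripper opens to 85 mm and grips with 20 to 120 N. Pads are 22 mm wide; open, the fingers measure 114 mm over their backs; the gripper's body (76 mm by 85 mm) begins 54 mm behind the grasp point. The pads swing forward as they close: fully open they stand 13 mm farther back than shut.
Start: joints at [-1.319, 0.628, 0.038, 1.517, -0.027, 0.996, -0.02], TCP at [0.203, 0.617, 0.304] pointing down, gripper open.
Joint ranges: [-3.06, 3.06], [-0.37, 2.12], [-1.25, 1.32], [0.18, 2.47], [-1.1, 4.24], [0.23, 1.98], [-2.94, 2.94]. Speed limits (rad/s): [2.57, 2.57, 3.14, 3.14, 3.14, 3.14, 3.14].

## Interface

Orientations are given as a unit quaternion [x, y, z, w].
In Python, from rig import ctrl gives the robot as it stands. The module is installed in compiled form; this text tells all that it offers.
- The arm moves only by the shell command python3 -m handwheel 'ROWS'. ROWS is JSON, a list that holds one entry, the list of rows, each a list of 7 numbers: the finger opening in m, from 0 to 0.0854, then the shift along the world's x, y, z in m, then the turn, a rotation vector about the world's x, y, z in rad. A call has exactly 10 rows; each row shifts and turns the commanded pose from where the row before left it; what a row does not reach is not made up. A row lasts 1/8 s, in which the tool goes at most 62.5 mm and 10.7 degrees, less where a joint would pass 70% of its speed; a pose out of reach is approached as far as the arm can. A call with a gripper value outside its range is refused whole. The fingers move at their own pace and stop on an object; the grip force is fixed at half the most. Time passes only in rows, so rows that do not move let the fingers close, or fill a call up. It gives the time, the measured TCP pose, the force and the opening at its end, in the units of the state.
- ctrl.get_obs(): the state, without advancing time (a new reading comes with each control period).
- ctrl.camera(name): name is "scene" or "top" or "wrist"; returns a dict with "frame" (420x560x3 uint8, red, green, blue), "mtx" (3x3 intrinsics, pixels), "k1" (the pictures are not rectified: a ray, as slopes to the right and down, at radius r is drawn at 1 + k1 r^2 times it, then the intrinsics apply), "R" (3x3) and "t" (3): a world point X has camera coordinates R X + t. Camera axes: x right, y down, z forward; pixel columns grow to the right and rows downward; lengths in m; the calibration is good to about 2 mm. A picture is of the moment at which its call begins. There is no depth.
- ctrl.finish_job(): hands the job in, once; it reports no verdict.
The state is a dict: "time": time; "q": joint angles; "qd": joint speeds; "joint_efforts": joint torques, N m; "ee_pos": TCP position; "tcp_rot": TCP orientation; "force": force on the tool from outside, world axes, zero at the start; "wrist_torque": the same for the moment, N m; "gripper_width": opening from 0.0 (shut) to 1.0 (fully open).
Only numpy, scipy, OpenCV 4.12 (cv2) and the standard library are available. Lean on these libraries where they do the work, as an engineer would, in place of code of your own. Each camera call takes 0.05 s, during which the arm holds its last target. There are 200 camera calls.

## Task

Get the drilling jig on the bench ready for use without picking anything up: with a fingertip, first push the pine blank along its channel until it sits against the red end stop, then flip the aluminium drill template over its hinge so that it lies flat on top of the blank. Swing the template over under control, do not let it slam. Leave the driver, the glue bottle and the screwdriver where they are.

Things in the scene. Friction and masses are not known exactly. Their poses are not given: they have to be found in the camera images.
- jig: Fixed wooden drilling jig with a green hinge block. Origin on the table right below the hinge line; x runs along hinge and channel towards the end stop, z up, +y to the side where the template lies open at the start. Baseboard: x -105..105, y -115..55 mm; beyond y = 55 mm is free air under the open template. The bystanders stand on its other sides.
- jig_hinge (a point): Middle of the template's hinge line, 67 mm above the table, at x = 15, y = 0 mm in the jig frame; the line runs along the jig's x. Axes as the jig's.
- jig_stop (a point): Centre of the face of the red end stop, which looks along the jig's -x; at x = 80, y = -62 mm in the jig frame, 52 mm above the table. The stop reaches 18 mm above the channel floor. Axes as the jig's. The blank is home when its end touches this face, its centre then 55 mm before it.
- jig_channel (a point): Centre of the channel's open near end, on its floor, 40 mm above the table, at x = -105, y = -62 mm in the jig frame; axes as the jig's. The channel runs along x to the stop, 72 mm wide (y -98..-26 mm), with side guides 12 mm (outer) and 20 mm (inner) higher than its floor; the inner guide begins at x = -70 mm.
- blank_center (a point): Centre of the loose pine blank with pencil lines on top, 110 (x, along the channel) x 64 (y) x 24 mm high, about 0.11 kg. It lies on the channel floor with 4 mm of side play each way, its far end 25 to 60 mm short of the stop at the start; its top is 64 mm above the table.
- blank: The same pine blank; origin at the centre of its underside, x along its length.
- template (a joint): Hinge angle of the drill template, rad: 0 = level on its rest on the jig's +y side, pi/2 = upright, pi = level on top of the blank. Starts at 0 to 0.3. The hinge is stiff (0.22 N m friction): the template stays at any angle it is left at and must be pushed all the way, with 1 to 4 N at its lip. About 0.2 kg.
- template_lip (a point): Middle of the red round lip (12 mm thick, 130 mm long) on the free edge of the template, a 6 mm aluminium plate with brass bushes, centred on the hinge line's height. The lip's axis is 124 mm from the hinge line, at jig x -50..80 mm. Axes turn with the template: x along the hinge, y from hinge to lip. Open and level, its outer 75 mm overhang with 64 mm of free height below.
- driver: Green cordless driver standing on its black battery, 195 (with bit) x 75 x 191 mm high; origin at the centre of its underside. On the channel side of the jig. To be left alone.
- glue: Yellow glue bottle, 56 mm in diameter, 150 mm high, standing beyond the stop end of the jig; origin at the centre of its underside. To be left alone.
- screwdriver: Red-handled screwdriver, 200 mm long, lying on the table on the channel side of the jig; origin under its middle, x along its length. To be left alone.
Not all that is in view belongs to the job. Of the things that look like the blank, the middle-sized one is meant.

How it is judged:
By the outcome, as a careful person would: the job done as asked, in the order asked, and still so for the second after the job is handed in, with the robot touching nothing.
It also fails if it takes over 67 s, if anything falls off the work surface, if the arm or the gripper's body presses on something with over 40 N, if the wrist force passes 120 N, or if a joint passes its speed limit or range.

## Working session

There is one attempt and no reset: what is moved stays moved. The work goes in short steps, Python scripts to look and compute and a shell command to move; the robot and the scene stay as the last step left them, time stands still between calls to the robot, and variables do not carry over. Pictures are saved under pics/ and viewed, on a budget of 10 in all, crops included, one or two more only if the job needs it, and the job is handed in when it is done.

```bash
mkdir -p pics; cat > h.py <<'E'
import numpy as np, cv2
from rig import ctrl
def snap(n,f):
    c=ctrl.camera(n); np.savez('pics/'+f+'.npz',**{k:np.array(v) for k,v in c.items()}); cv2.imwrite('pics/'+f+'.png',c['frame'][:,:,::-1]); return c
def load(f): return dict(np.load('pics/'+f+'.npz'))
def ray(c,u,v):
    d=cv2.undistortPoints(np.array([[[u,v]]],float),c['mtx'],np.array([float(c['k1']),0,0,0]))[0,0]
    R=c['R'];o=-R.T@c['t'];return o,R.T@np.array([d[0],d[1],1])
def onz(c,u,v,z):
    o,d=ray(c,u,v);return o+d*(z-o[2])/d[2]
def proj(c,X):
    p=cv2.projectPoints(np.atleast_2d(X).astype(float),cv2.Rodrigues(c['R'])[0],c['t'],c['mtx'],np.array([float(c['k1']),0,0,0]))[0];return p[:,0]
E
python3 - <<'E'
from h import *
a=snap('scene','s0')['frame'];b=snap('top','t0')['frame']
cv2.imwrite('pics/both.png',np.vstack([np.hstack([cv2.resize(a,(400,300)),cv2.resize(b,(400,300))])])[:,:,::-1])
for n in('s0','t0'):
  c=load(n);print(n,-c['R'].T@c['t'],c['R'][2])
o=ctrl.get_obs();print(o['ee_pos'],o['tcp_rot'],o['time'],o['force'],o['gripper_width'])
E
```

```text
s0 [ 1.24275365 -0.18390579  0.6604856 ] [-0.76704073  0.13866142 -0.62643558]
t0 [ 0.43254523 -0.0463376   1.03596469] [ 0.11561822 -0.00302927 -0.99328911]
[0.20293709 0.61705097 0.30309927] [ 1.58225693e-01  9.87402607e-01 -8.37446446e-04 -1.42297092e-04] 0.1 [-0.01577473 -0.43611855 -0.0011257 ] 1.0039123829902636
```

View pics/t0.png

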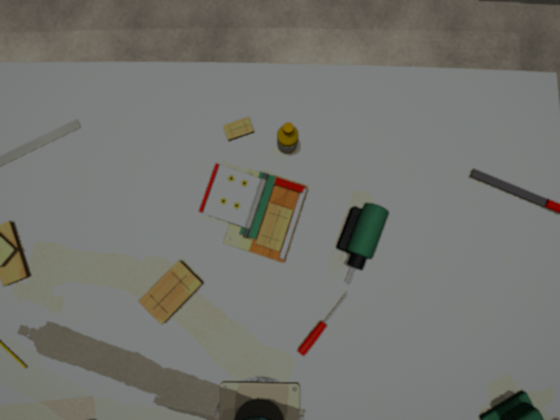

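View pics/s0.png

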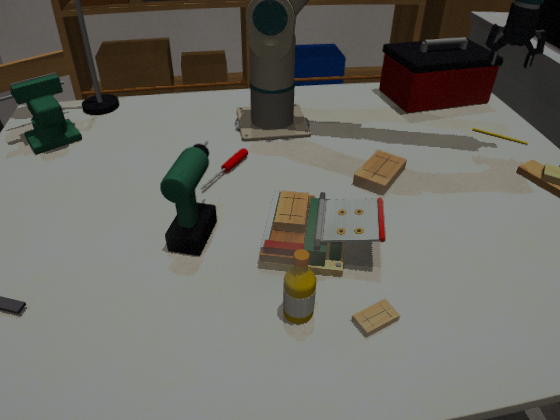

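The top view shows three blank-like things: a small one at (239,128), a large one at (171,291), and one in the jig channel at about (275,225). The channel one fits: it is middle-sized and lies on the channel floor. I'll confirm it in an enlarged crop and measure there.

```bash
python3 - <<'E'
from h import *
c=load('t0');f=c['frame'][150:270,190:320]
cv2.imwrite('pics/crop1.png',cv2.convertScaleAbs(cv2.resize(f,None,fx=5,fy=5,interpolation=cv2.INTER_CUBIC)[:,:,::-1],alpha=1.2))
hsv=cv2.cvtColor(c['frame'],cv2.COLOR_RGB2HSV)
for nm,m in(('red',((hsv[...,0]<8)|(hsv[...,0]>172))&(hsv[...,1]>150)&(hsv[...,2]>60)),('green',(hsv[...,0]>60)&(hsv[...,0]<95)&(hsv[...,1]>90))):
  for k in cv2.findContours(m.astype(np.uint8),0,2)[0]:
    if cv2.contourArea(k)<30: continue
    r=cv2.minAreaRect(k); 
    if 180<r[0][0]<320 and 150<r[0][1]<280: print(nm,r,cv2.boxPoints(r).round(1).tolist())
E
```

```text
red ((289.1000061035156, 184.70001220703125), (29.725406646728516, 7.589465618133545), 18.43494987487793) [[273.79998779296875, 183.60000610351562], [276.20001220703125, 176.39999389648438], [304.3999938964844, 185.8000030517578], [302.0, 193.0]]
red ((208.57850646972656, 187.5277099609375), (2.9953808784484863, 49.978485107421875), 19.44003677368164) [[198.8000030517578, 210.60000610351562], [215.5, 163.5], [218.3000030517578, 164.5], [201.6999969482422, 211.60000610351562]]
green ((261.4000244140625, 206.3000030517578), (7.905693054199219, 64.1942367553711), 18.434947967529297) [[247.5, 235.5], [267.79998779296875, 174.60000610351562], [275.29998779296875, 177.10000610351562], [255.0, 238.0]]
```

View pics/crop1.png

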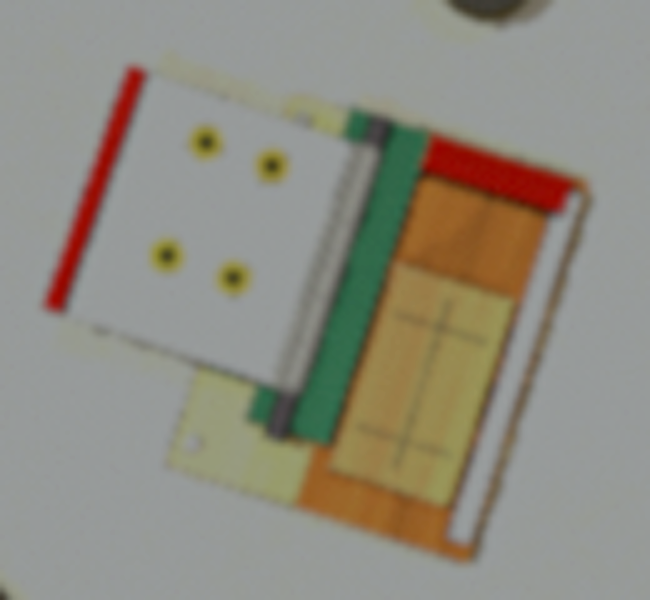

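The crop confirms the middle-sized blank in the channel, at crop corners (395,262), (517,297), (448,507) and (330,470). The stop face is at about (422,178)-(555,213), and the lip runs (137,70)-(55,310). Next I compute the poses.

```bash
python3 - <<'E'
from h import *
np.set_printoptions(precision=4,suppress=True)
c=load('t0');s=load('s0')
P=lambda x,y,z:onz(c,190+x/5,150+y/5,z)
bl=np.array([P(395,262,.064),P(517,297,.064),P(448,507,.064),P(330,470,.064)])
print('blank',bl,'sizes',[np.linalg.norm(bl[i]-bl[(i+1)%4]) for i in range(4)],bl.mean(0))
base=np.array([P(165,465,.04),P(300,505,.04),P(470,560,.04)]) 
hk=np.array([P(378,130,.072),P(282,415,.072)])
ol=np.array([P(585,200,.052),P(475,558,.052)])
for n,l in(('hinge',hk),('outer',ol),('blankL',bl[[0,3]]),('blankR',bl[[1,2]])):
  d=l[0]-l[1];print(n,l[0],l[1],np.linalg.norm(d),np.degrees(np.arctan2(d[1],d[0])))
st=P(422,178,.058),P(555,213,.058);print('stop',st)
# frame: yaw from hinge/outer/blank average
ds=[l[0]-l[1] for l in(hk,ol,bl[[0,3]],bl[[1,2]])];yaw=np.arctan2(sum(d[1] for d in ds),sum(d[0] for d in ds))
ex=np.array([np.cos(yaw),np.sin(yaw),0]);ey=np.array([-ex[1],ex[0],0]);print('yaw',np.degrees(yaw))
# origin est: x from stop (x=80), y from hinge line and outer guide
g=lambda p:(p@ex,p@ey)
x0=np.mean([g(p)[0] for p in st])-.080; yh=np.mean([g(p)[1] for p in hk]); yb=g(bl.mean(0))[1]+.062
print('x0 stop',x0,'x0 hinge mid',g(hk.mean(0))[0]-.015,'y hinge',yh,'y blank',yb)
O=x0*ex+((yh+yb)/2)*ey;print('O',O)
rel=lambda p:((p-O)@ex,(p-O)@ey,p[2])
print('blank c',rel(bl.mean(0)),'base near corners',[rel(p) for p in base])
for z in(.067,.08,.09,.1):
  a,b=P(137,70,z),P(55,310,z);print('lip',z,rel(a),rel(b),'theta by y',np.arccos(min(1,rel((a+b)/2)[1]/.124)),'by z',np.arcsin((z-.067)/.124))
# scene-lip ends
hsv=cv2.cvtColor(s['frame'],cv2.COLOR_RGB2HSV);m=((hsv[...,0]<8)|(hsv[...,0]>172))&(hsv[...,1]>150);m[:,:370]=0;m[:,395:]=0;m[:190]=0;m[250:]=0
ys,xs=np.nonzero(m);u,v=xs.mean(),ys.mean();print('scene lip px',u,v)
Hc=O+ex*.015
for th in(0,.1,.2,.3):
  X=Hc+ey*.124*np.cos(th)+np.array([0,0,.067+.124*np.sin(th)]);print(th,proj(s,X),proj(c,X))
for n,(u,v) in dict(driverbase=(345,228),glue=(287,145)).items(): print(n,rel(onz(c,u,v,.05)))
print('bit',rel(onz(c,350,275,.16)),'screwdr',rel(onz(c,347,293,.01)),rel(onz(c,302,352,.01)))
np.savez('jig.npz',O=O,ex=ex,ey=ey)
E
```

```text
blank [[ 0.5628 -0.0178  0.064 ]
 [ 0.546  -0.0801  0.064 ]
 [ 0.4394 -0.047   0.064 ]
 [ 0.4568  0.0126  0.064 ]] sizes [np.float64(0.06450986374043878), np.float64(0.11164426670367213), np.float64(0.06210106711650747), np.float64(0.11026242746090804)] [ 0.5013 -0.0331  0.064 ]
hinge [ 0.6293 -0.0079  0.072 ] [0.4836 0.0368 0.072 ] 0.15242452845326804 -17.066660519776363
outer [ 0.5986 -0.115   0.052 ] [ 0.414  -0.0611  0.052 ] 0.19222838457011368 -16.26525875369178
blankL [ 0.5628 -0.0178  0.064 ] [0.4568 0.0126 0.064 ] 0.11026242746090804 -16.011904862669734
blankR [ 0.546  -0.0801  0.064 ] [ 0.4394 -0.047   0.064 ] 0.11164426670367213 -17.244212035642594
stop (array([ 0.6074, -0.0306,  0.058 ]), array([ 0.5905, -0.0992,  0.058 ]))
yaw -16.6244656415276
x0 stop 0.5124967511971906 x0 hinge mid 0.514044577064823 y hinge 0.17302575179064256 y blank 0.173729244645154
O [0.5407 0.0195 0.    ]
blank c (np.float64(-0.022729496990176363), np.float64(-0.06164825357274423), np.float64(0.06400000000000006)) base near corners [(np.float64(-0.10163436787022657), np.float64(0.05278361340949259)
[... 1334 characters left out ...]
[209.6052 190.3835]]
0.1 [[379.0113 220.1093]] [[208.9562 189.6489]]
0.2 [[379.0022 215.3701]] [[208.7682 189.0522]]
0.3 [[378.3643 210.5924]] [[209.061 188.605]]
driverbase (np.float64(0.029684299153401435), np.float64(-0.23448784644516113), np.float64(0.050000000000000044))
glue (np.float64(0.19284196052217606), np.float64(-0.026858535475697783), np.float64(0.050000000000000044))
bit (np.float64(-0.0812240865422153), np.float64(-0.25994723132091657), np.float64(0.16000000000000003)) screwdr (np.float64(-0.12782272336711917), np.float64(-0.29423110531019975), np.float64(0.010000000000000009)) (np.float64(-0.307241158140657), np.float64(-0.2265000033155532), np.float64(0.010000000000000009))
```

The frame is consistent: stop, hinge, blank and base edge agree within a few mm. Jig yaw is -16.6°, the blank is about 47 mm short of the stop, and θ0 ≈ 0.08. The move goes above the open channel end with the fingers shut.

```bash
python3 -m handwheel '[[[0,0.033,-0.052,0,0,0,0.028],[0,0.033,-0.052,0,0,0,0],[0,0.033,-0.052,0,0,0,0],[0,0.033,-0.052,0,0,0,0],[0,0.033,-0.052,0,0,0,0],[0,0.033,-0.052,0,0,0,0],[0,0,-0.06,0,0,0,0],[0,0,-0.06,0,0,0,0],[0,0,-0.06,0,0,0,0],[0,0,-0.06,0,0,0,0]]]'
python3 -m handwheel '[[[0,0.007,-0.036,0,0,0,0],[0,0.007,-0.036,0,0,0,0],[0,0,0,-0.042,0,0,0],[0,0,0,-0.042,0,0,0],[0,0,0,-0.042,0,0,0],[0,0,0,-0.042,0,0,0],[0,0,0,0,0,0,0],[0,0,0,0,0,0,0],[0,0,0,0,0,0,0],[0,0,0,0,0,0,0]]]'
python3 - <<'E'
from h import *
f=snap('scene','s1')['frame'][100:290,190:420];g=snap('wrist','w1')['frame']
cv2.imwrite('pics/v1.png',np.hstack([cv2.resize(f,(480,400),interpolation=cv2.INTER_CUBIC),cv2.resize(g,(320,400))])[:,:,::-1])
o=ctrl.get_obs();print(o['ee_pos'],o['tcp_rot'],o['force'],o['gripper_width'],o['q'])
E
```

```text
time: 1.35
ee_pos: [0.4008, 0.0636, 0.3039]
tcp_rot: [0.144, 0.99, 0.0, 0.0]
force: [0.8, 0.4, 0.7]
gripper_width: -0.005
time: 2.6
ee_pos: [0.4172, -0.0065, 0.1387]
tcp_rot: [0.144, 0.99, 0.0, 0.0]
force: [-0.2, 0.1, -0.6]
gripper_width: -0.002
[ 0.41687098 -0.00652059  0.13826205] [ 1.44440281e-01  9.89513497e-01  1.03232314e-04 -1.84906708e-04] [ 0.11849568  0.56227561 -0.41822554] 0.0006447681025041419 [-0.12379671  0.63480328  0.10436865  2.28476847 -0.27182008  0.23322231
  1.50607357]
```

View pics/v1.png

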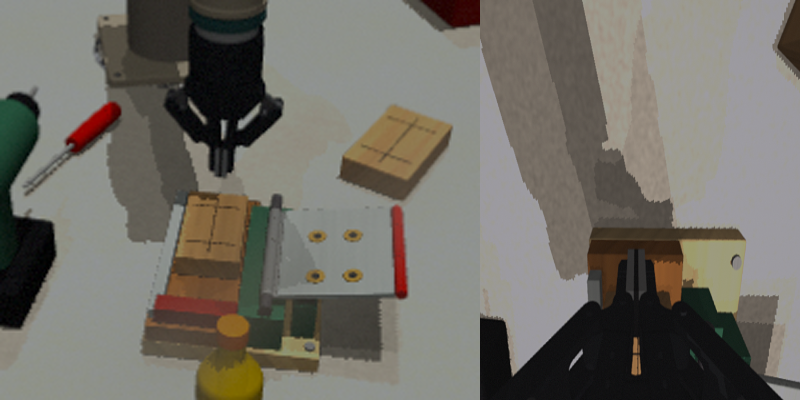

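The fingers are shut above the channel mouth, with the tip at about scene (296,182). Joint 6 is near its limit, so I check the tip length and whether the blank has been touched.

```bash
python3 - <<'E'
from h import *
s=load('s1');p=np.array([.4169,-.0065,.1383])
for d in(.06,.073,.086):print(d,proj(s,p-[0,0,d]))
J=np.load('jig.npz');O=J['O']+.002*J['ex'];print((p-O)@J['ex'],(p-O)@J['ey'])
E
```

```text
0.06 [[295.46998385 177.91164826]]
0.073 [[295.28220034 182.57465191]]
0.086 [[295.09704169 187.16637827]]
-0.11316333014472903 -0.06033173250185056
```

```bash
python3 -m handwheel '[[[0,0.0045,-0.0024,-0.0075,0,0,0],[0,0.0045,-0.0024,-0.008,0,0,0],[0,0.0057,-0.0017,0,0,0,0],[0,0.0057,-0.0017,0,0,0,0],[0,0.0057,-0.0017,0,0,0,0],[0,0.0057,-0.0017,0,0,0,0],[0,0.0057,-0.0017,0,0,0,0],[0,0.0057,-0.0017,0,0,0,0],[0,0.0057,-0.0017,0,0,0,0],[0,0.0057,-0.0017,0,0,0,0]]]'
python3 - <<'E'
from h import *
o=ctrl.get_obs();p=o['ee_pos'];J=np.load('jig.npz');O=J['O']+.002*J['ex'];print((p-O)@J['ex'],(p-O)@J['ey'],p,o['q'][5],o['force'])
E
```

```text
time: 3.95
ee_pos: [0.4713, -0.025, 0.1219]
tcp_rot: [0.144, 0.99, -0.0, -0.001]
force: [-1.9, 0.8, 0.6]
gripper_width: -0.0
-0.05573427064881169 -0.06252444042698053 [ 0.47130122 -0.02503137  0.1219329 ] 0.3403827230850323 [-1.91974272  0.78309313  0.56943738]
```

```bash
python3 -m handwheel '[[[0,0.004,-0.0012,0,0,0,0],[0,0.004,-0.0012,0,0,0,0],[0,0.002,-0.0006,0,0,0,0],[0,0.001,-0.0003,0,0,0,0],[0,0.001,-0.0003,0,0,0,0],[0,0.001,-0.0003,0,0,0,0],[0,0.001,-0.0003,0,0,0,0],[0,0,0,0,0,0,0],[0,0,0,0,0,0,0],[0,0,0,0,0,0,0]]]'
python3 - <<'E'
from h import *
o=ctrl.get_obs();p=o['ee_pos'];J=np.load('jig.npz');O=J['O']+.002*J['ex'];print((p-O)@J['ex'],(p-O)@J['ey'],p,o['q'][5],o['force'])
E
```

```text
time: 5.2
ee_pos: [0.4851, -0.0292, 0.122]
tcp_rot: [0.144, 0.99, -0.0, -0.001]
force: [0.5, -0.5, 0.0]
gripper_width: -0.004
-0.041357758606660536 -0.06254536626163151 [ 0.48507082 -0.0291645   0.12197607] 0.36932585096513376 [ 0.4656082  -0.47643121  0.03407621]
```

Not yet against the stop, so I continue in 1 mm steps until the force rises.

```bash
python3 -m handwheel '[[[0,0.001,-0.0003,0,0,0,0],[0,0.001,-0.0003,0,0,0,0],[0,0.001,-0.0003,0,0,0,0],[0,0.001,-0.0003,0,0,0,0],[0,0.0005,-0.0002,0,0,0,0],[0,0.0005,-0.0002,0,0,0,0],[0,0,0,0,0,0,0],[0,0,0,0,0,0,0],[0,0,0,0,0,0,0],[0,0,0,0,0,0,0]]]'
python3 - <<'E'
from h import *
o=ctrl.get_obs();print(o['ee_pos'],o['force'])
f=snap('top','t1')['frame'][150:270,190:320];g=snap('scene','s2')['frame'][170:280,240:400]
cv2.imwrite('pics/v2.png',np.hstack([cv2.resize(f,(433,400),interpolation=cv2.INTER_CUBIC),cv2.resize(g,(367,252)).repeat(1,0) if 0 else cv2.copyMakeBorder(cv2.resize(g,(367,252),interpolation=cv2.INTER_CUBIC),0,148,0,0,0)])[:,:,::-1])
E
```

```text
time: 6.45
ee_pos: [0.4863, -0.0295, 0.1216]
tcp_rot: [0.144, 0.99, 0.001, -0.005]
force: [-8.7, 2.3, 7.4]
gripper_width: -0.005
[ 0.48633892 -0.02950744  0.12156272] [-8.72756484  2.3236708   7.38625035]
```

View pics/v2.png

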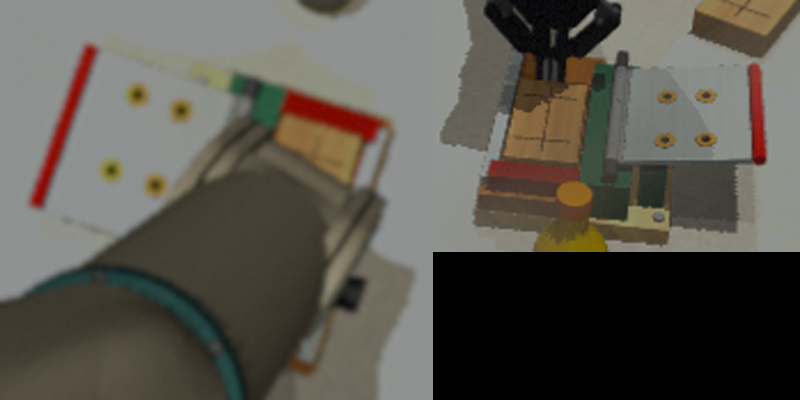

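The blank has stopped against the red stop (9 N, no further advance; in the view its front edge meets the stop). I back off, rise, yaw 90°, and tilt 45° outside the template.

```bash
python3 -m handwheel '[[[0,-0.0096,0.0029,0,0,0,0],[0,-0.0096,0.0029,0,0,0,0],[0,-0.0096,0.0029,0.02,0,0,0],[0,0,0,0.04,0,0,0],[0,0,0,0.05,0,0,0],[0,0,0,0.05,0,0,0],[0,0,0,0.04,0,0,0],[0,0,0,0,0,0,-0.1745],[0,0,0,0,0,0,-0.1745],[0,0,0,0,0,0,-0.1745]]]'
python3 -m handwheel '[[[0,0.0263,0.0387,0,0,0,-0.1745],[0,0.0263,0.0387,0,0,0,-0.1745],[0,0.0263,0.0387,0,0,0,-0.1745],[0,0.0263,0.0387,0,0,0,-0.1745],[0,0.0263,0.0387,0,0,0,-0.1745],[0,0.0263,0.0387,0,0,0,-0.1745],[0,0,0,0,-0.172,0.0515,0],[0,0,0,0,-0.172,0.0515,0],[0,0,0,0,-0.172,0.0515,0],[0,0,0,0,-0.172,0.0515,0]]]'
python3 -m handwheel '[[[0,0,0,0,-0.0625,0.0187,0],[0,0,0,0,0,0,0],[0,0,0,0,0,0,0],[0,0,0,0,0,0,0],[0,0,0,0,0,0,0],[0,0,0,0,0,0,0],[0,0,0,0,0,0,0],[0,0,0,0,0,0,0],[0,0,0,0,0,0,0],[0,0,0,0,0,0,0]]]'
cat >> h.py <<'E'
from scipy.spatial.transform import Rotation as Ro
np.set_printoptions(precision=4,suppress=True)
J=np.load('jig.npz');ex,ey=J['ex'],J['ey'];O=J['O']+.002*ex;W=np.array([ex,ey,[0,0,1]])
def st():
    o=ctrl.get_obs();p=W@(o['ee_pos']-O);R=W@Ro.from_quat(o['tcp_rot']).as_matrix()
    print('t',o['time'],'jig tcp mm',p*1e3,'tip',(p+.073*R[:,2])*1e3,'a',R[:,2],'toolx',R[:,0],'F jig',W@o['force'],'q',o['q']);return p,R
E
python3 -c "
from h import *
st()
f=snap('scene','s3')['frame'];print(load('s3')['t'])"
```

```text
time: 7.8
ee_pos: [0.4612, -0.022, 0.3221]
tcp_rot: [0.398, 0.917, 0.001, -0.001]
force: [-0.1, -0.7, -0.5]
gripper_width: -0.001
time: 9.05
ee_pos: [0.6193, 0.2109, 0.3219]
tcp_rot: [0.75, 0.56, -0.282, 0.211]
force: [0.7, -0.2, -0.4]
gripper_width: 0.0
time: 10.3
ee_pos: [0.619, 0.2102, 0.3219]
tcp_rot: [0.741, 0.553, -0.306, 0.227]
force: [-0.2, -0.0, -0.2]
gripper_width: -0.001
t 10.3 jig tcp mm [ 18.47   205.1307 321.902 ] tip [ 18.3875 153.7334 270.0627] a [-0.0011 -0.7041 -0.7101] toolx [-0.0009  0.7101 -0.7041] F jig [-0.2021 -0.1005 -0.1604] q [-0.9716  1.1419  1.1428  1.1345 -0.2483  1.6399 -0.3096]
[-0.0346 -0.2725  1.3925]
```

```bash
python3 -m handwheel '[[[0,0,0,-0.045,0,0,0],[0,0,0,-0.045,0,0,0],[0,0,0,-0.045,0,0,0],[0,0,0,-0.04,0,0,0],[0,0,0,-0.03,0,0,0],[0,0,0,-0.022,0,0,0],[0,0,0,0,0,0,0],[0,0,0,0,0,0,0],[0,0,0,0,0,0,0],[0,0,0,0,0,0,0]]]'
python3 -c "
from h import *
st()
f=snap('scene','s4')['frame'];cv2.imwrite('pics/v3.png',cv2.resize(f[110:290,240:460],None,fx=3,fy=3,interpolation=cv2.INTER_CUBIC)[:,:,::-1])"
```

```text
time: 11.6
ee_pos: [0.6193, 0.2104, 0.096]
tcp_rot: [0.742, 0.553, -0.305, 0.227]
force: [-0.1, -0.2, -0.5]
gripper_width: 0.001
t 11.6 jig tcp mm [ 18.7684 205.4041  95.9958] tip [ 18.739  154.0673  44.0965] a [-0.0004 -0.7032 -0.7109] toolx [-0.0001  0.7109 -0.7032] F jig [-0.0316 -0.2051 -0.483 ] q [-0.9626  1.3908  1.0312  1.2135 -0.4018  1.3886 -0.4197]
```

View pics/v3.png

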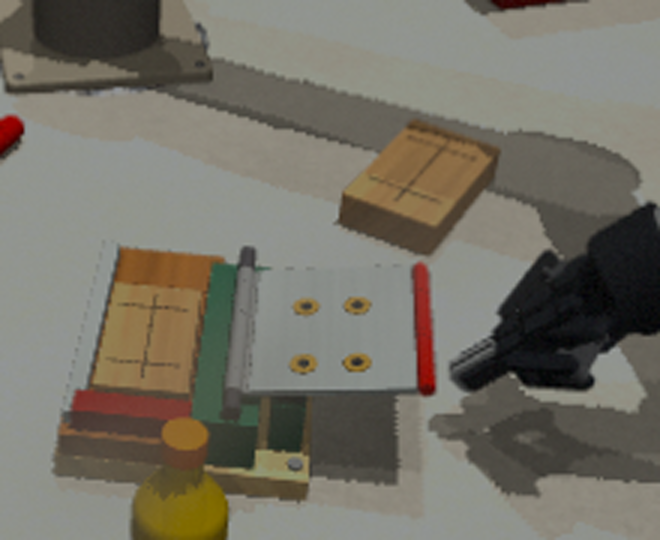

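The tool is tilted beside the lip, with the tip clear of it and low enough to go under. The blank is flush with the stop. Next I compute the arc increments.

```bash
cat > arc.py <<'E'
from h import *
def tcp(d):
    th=np.radians(d);t=np.radians(min(45,max(0,90-d)))
    n=np.array([-np.cos(t),np.sin(t)]);a=np.array([-np.sin(t),-np.cos(t)])
    r=np.array([np.cos(th),np.sin(th)]);h=np.array([0,67.])
    if d<=90: return h+124*r-17*n-55*a,t
    b=np.array([r[1],-r[0]]);k=min(1,(d-90)/15)
    return h+106*r+(6-3*k)*b+[11,73],t   # tip corner on plate back, start at lip-contact offset
if __name__=='__main__':
    ds=[4.6]+list(range(9,184,3));last=None
    for d in ds:
        p,t=tcp(d)
        if last is not None:
            dp=(p-last[0])/1e3;w=dp[0]*ey+np.array([0,0,dp[1]]);dt=t-last[1];print(d,p.round(1),np.degrees(t).round(0),'row',w.round(4),(-dt*ex).round(4))
        last=(p,t)
E
python3 arc.py; python3 -c "from arc import *;print(tcp(4.6))"
```

```text
9 [173.4 113.3] 45.0 row [-0.0003 -0.0011  0.0095] [-0.  0. -0.]
12 [172.2 119.7] 45.0 row [-0.0003 -0.0011  0.0064] [-0.  0. -0.]
15 [170.7 126. ] 45.0 row [-0.0004 -0.0015  0.0063] [-0.  0. -0.]
18 [168.8 132.2] 45.0 row [-0.0005 -0.0018  0.0062] [-0.  0. -0.]
21 [166.7 138.3] 45.0 row [-0.0006 -0.0021  0.0061] [-0.  0. -0.]
24 [164.2 144.3] 45.0 row [-0.0007 -0.0024  0.006 ] [-0.  0. -0.]
27 [161.4 150.2] 45.0 row [-0.0008 -0.0027  0.0059] [-0.  0. -0.]
30 [158.3 155.9] 45.0 row [-0.0009 -0.003   0.0057] [-0.  0. -0.]
33 [154.9 161.4] 45.0 row [-0.001  -0.0033  0.0055] [-0.  0. -0.]
36 [151.2 166.8] 45.0 row [-0.0011 -0.0035  0.0054] [-0.  0. -0.]
39 [147.3 171.9] 45.0 row [-0.0011 -0.0038  0.0052] [-0.  0. -0.]
42 [143.1 176.8] 45.0 row [-0.0012 -0.004   0.0049] [-0.  0. -0.]
45 [138.6 181.6] 45.0 row [-0.0013 -0.0043  0.0047] [-0.  0. -0.]
48 [132.4 188.6] 42.0 row [-0.0018 -0.0059  0.0071] [ 0.0502 -0.015   0.    ]
51 [125.9 195.4] 39.0 row [-0.0019 -0.0063  0.0068] [ 0.0502 -0.015   0.    ]
54 [119.  201.8] 36.0 row [-0.002  -0.0066  0.0064] [ 0.0502 -0.015   0.    ]
57 [111.7
[... 2321 characters left out ...]
.0 row [-0.0007 -0.0024 -0.0049] [-0.  0. -0.]
159 [-86.9 180.8] 0.0 row [-0.0006 -0.0022 -0.0051] [-0.  0. -0.]
162 [-88.9 175.6] 0.0 row [-0.0006 -0.0019 -0.0052] [-0.  0. -0.]
165 [-90.6 170.3] 0.0 row [-0.0005 -0.0017 -0.0053] [-0.  0. -0.]
168 [-92.1 165. ] 0.0 row [-0.0004 -0.0014 -0.0054] [-0.  0. -0.]
171 [-93.2 159.5] 0.0 row [-0.0003 -0.0011 -0.0054] [-0.  0. -0.]
174 [-94.1 154.1] 0.0 row [-0.0003 -0.0008 -0.0055] [-0.  0. -0.]
177 [-94.7 148.5] 0.0 row [-0.0002 -0.0006 -0.0055] [-0.  0. -0.]
180 [-95. 143.] 0.0 row [-0.0001 -0.0003 -0.0055] [-0.  0. -0.]
183 [-95.  137.4] 0.0 row [-0.     -0.     -0.0056] [-0.  0. -0.]
(array([174.5123, 103.8147]), np.float64(0.7853981633974483))
```

```bash
python3 -m handwheel '[[[0,-0.0018,-0.0061,0.0005,0,0,0],[0,-0.0018,-0.0061,0.0005,0,0,0],[0,-0.0018,-0.0061,0.0005,0,0,0],[0,-0.0018,-0.0061,0.0005,0,0,0],[0,-0.0008,-0.0026,0.0028,0,0,0],[0,-0.0008,-0.0026,0.0028,0,0,0],[0,-0.0002,-0.0006,0.0048,0,0,0],[0,-0.0002,-0.0006,0.0048,0,0,0],[0,-0.0003,-0.0011,0.0064,0,0,0],[0,-0.0004,-0.0015,0.0063,0,0,0]]]'
python3 -c "
from h import *
st()"
```

```text
time: 12.9
ee_pos: [0.6092, 0.1776, 0.1247]
tcp_rot: [0.741, 0.553, -0.305, 0.226]
force: [-0.3, 2.6, -2.0]
gripper_width: 0.001
t 12.9 jig tcp mm [ 18.4089 171.1329 124.7496] tip [ 18.3652 119.8318  72.815 ] a [-0.0006 -0.7028 -0.7114] toolx [-0.0018  0.7114 -0.7028] F jig [-1.0279  2.3822 -1.9605] q [-0.9662  1.3384  1.049   1.3132 -0.3778  1.3348 -0.3628]
```

Contact is as predicted, at 3 N along the expected normal. I continue along the arc.

```bash
python3 -m handwheel '[[[0,-0.0005,-0.0018,0.0062,0,0,0],[0,-0.0006,-0.0021,0.0061,0,0,0],[0,-0.0007,-0.0024,0.006,0,0,0],[0,-0.0008,-0.0027,0.0059,0,0,0],[0,-0.0009,-0.003,0.0057,0,0,0],[0,-0.001,-0.0033,0.0055,0,0,0],[0,-0.0011,-0.0035,0.0054,0,0,0],[0,-0.0011,-0.0038,0.0052,0,0,0],[0,-0.0012,-0.004,0.0049,0,0,0],[0,-0.0013,-0.0043,0.0047,0,0,0]]]'
python3 -c "
from h import *
st()"
```

```text
time: 14.15
ee_pos: [0.5998, 0.1454, 0.1809]
tcp_rot: [0.741, 0.552, -0.306, 0.227]
force: [0.6, 4.3, 0.7]
gripper_width: -0.002
t 14.15 jig tcp mm [ 18.6026 137.502  180.8548] tip [ 18.506   86.0917 129.0284] a [-0.0013 -0.7043 -0.71  ] toolx [-0.0006  0.71   -0.7043] F jig [-0.6319  4.2957  0.7002] q [-0.9683  1.2561  1.0869  1.3925 -0.33    1.3187 -0.3009]
```

```bash
python3 -m handwheel '[[[0,-0.0018,-0.0059,0.0071,0.05,-0.015,0],[0,-0.0019,-0.0063,0.0068,0.05,-0.015,0],[0,-0.002,-0.0066,0.0064,0.05,-0.015,0],[0,-0.0021,-0.0069,0.006,0.05,-0.015,0],[0,-0.0022,-0.0072,0.0057,0.05,-0.015,0],[0,-0.0022,-0.0075,0.0053,0.05,-0.015,0],[0,-0.0023,-0.0077,0.0048,0.05,-0.015,0],[0,-0.0024,-0.008,0.0044,0.05,-0.015,0],[0,-0.0024,-0.0082,0.004,0.05,-0.015,0],[0,-0.0025,-0.0084,0.0035,0.05,-0.015,0]]]'
python3 -c "
from h import *
st();g=snap('scene','s5')['frame'];f=snap('wrist','w5')['frame'];cv2.imwrite('pics/v4.png',np.hstack([cv2.resize(g[90:290,220:440],(440,400),interpolation=cv2.INTER_CUBIC),cv2.resize(f,(360,400))])[:,:,::-1])"
```

```text
time: 15.4
ee_pos: [0.5771, 0.0722, 0.2345]
tcp_rot: [0.795, 0.592, -0.104, 0.076]
force: [0.5, 0.6, -2.4]
gripper_width: 0.002
t 15.4 jig tcp mm [ 17.8278  60.8972 234.4813] tip [ 17.669   42.3031 163.8893] a [-0.0022 -0.2547 -0.967 ] toolx [ 0.      0.967  -0.2547] F jig [ 0.2859  0.7264 -2.4182] q [-0.8001  0.8781  0.9644  1.7153 -0.534   0.993   0.0187]
```

View pics/v4.png

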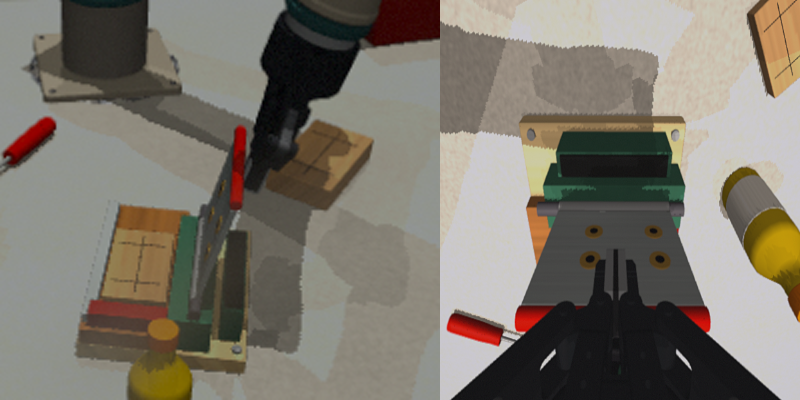

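The template stands at about 75° with the shut fingers behind the lip, and the blank is untouched. I continue past upright.

```bash
python3 -m handwheel '[[[0,-0.0025,-0.0085,0.0031,0.05,-0.015,0],[0,-0.0026,-0.0087,0.0026,0.05,-0.015,0],[0,-0.0026,-0.0088,0.0021,0.05,-0.015,0],[0,-0.0027,-0.0089,0.0016,0.05,-0.015,0],[0,-0.0027,-0.009,0.0011,0.05,-0.015,0],[0,-0.0018,-0.0059,0,0,0,0],[0,-0.0018,-0.0059,-0.0002,0,0,0],[0,-0.0018,-0.0059,-0.0006,0,0,0],[0,-0.0017,-0.0058,-0.0009,0,0,0],[0,-0.0017,-0.0058,-0.0013,0,0,0]]]'
python3 -c "
from h import *
st()"
python3 -m handwheel '[[[0,-0.0015,-0.0051,-0.0014,0,0,0],[0,-0.0015,-0.0051,-0.0017,0,0,0],[0,-0.0015,-0.005,-0.002,0,0,0],[0,-0.0015,-0.0049,-0.0022,0,0,0],[0,-0.0014,-0.0047,-0.0025,0,0,0],[0,-0.0014,-0.0046,-0.0028,0,0,0],[0,-0.0013,-0.0045,-0.003,0,0,0],[0,-0.0013,-0.0043,-0.0033,0,0,0],[0,-0.0012,-0.0041,-0.0035,0,0,0],[0,-0.0012,-0.004,-0.0037,0,0,0]]]'
python3 -c "
from h import *
st();g=snap('scene','s6')['frame'];f=snap('wrist','w6')['frame'];cv2.imwrite('pics/v5.png',np.hstack([cv2.resize(g[90:290,220:440],(440,400),interpolation=cv2.INTER_CUBIC),cv2.resize(f,(360,400))])[:,:,::-1])"
```

```text
time: 16.75
ee_pos: [0.556, 0.0, 0.2416]
tcp_rot: [0.802, 0.598, 0.0, -0.001]
force: [0.8, 2.2, -1.5]
gripper_width: 0.002
t 16.75 jig tcp mm [ 18.255  -14.2791 241.5742] tip [ 18.198  -14.1511 168.5743] a [-0.0008  0.0018 -1.    ] toolx [-0.001   1.      0.0018] F jig [ 0.1567  2.3581 -1.5491] q [-0.5479  0.7161  0.8188  1.8618 -0.681   0.8697  0.3236]
time: 18.0
ee_pos: [0.5423, -0.0467, 0.2156]
tcp_rot: [0.802, 0.598, 0.001, -0.001]
force: [-0.1, 1.5, -0.0]
gripper_width: -0.001
t 18.0 jig tcp mm [ 18.4621 -62.9596 215.6044] tip [ 18.4439 -62.8223 142.6046] a [-0.0002  0.0019 -1.    ] toolx [-0.0004  1.      0.0019] F jig [-0.5452  1.4308 -0.0229] q [-0.4431  0.7304  0.7756  1.9148 -0.7148  0.7969  0.4433]
```

View pics/v5.png

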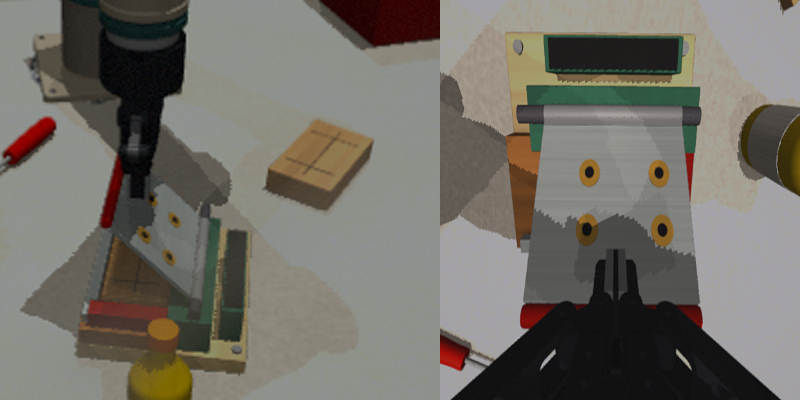

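The template is at about 135°, with the tip on the plate just inside the lip and midway between the bushes. I continue down.

```bash
python3 -m handwheel '[[[0,-0.0011,-0.0038,-0.0039,0,0,0],[0,-0.0011,-0.0036,-0.0041,0,0,0],[0,-0.001,-0.0034,-0.0043,0,0,0],[0,-0.0009,-0.0031,-0.0045,0,0,0],[0,-0.0009,-0.0029,-0.0046,0,0,0],[0,-0.0008,-0.0027,-0.0048,0,0,0],[0,-0.0007,-0.0024,-0.0049,0,0,0],[0,-0.0006,-0.0022,-0.0051,0,0,0],[0,-0.0006,-0.0019,-0.0052,0,0,0],[0,-0.0005,-0.0017,-0.0053,0,0,0]]]'
python3 -c "
from h import *
st()"
python3 -m handwheel '[[[0,-0.0004,-0.0014,-0.004,0,0,0],[0,-0.0003,-0.0011,-0.004,0,0,0],[0,-0.0003,-0.0008,-0.004,0,0,0],[0,-0.0002,-0.0006,-0.004,0,0,0],[0,-0.0001,-0.0003,-0.004,0,0,0],[0,0,0,-0.003,0,0,0],[0,0,0,-0.002,0,0,0],[0,0,0,-0.001,0,0,0],[0,0,0,0,0,0,0],[0,0,0,0,0,0,0]]]'
python3 -c "
from h import *
st()"
```

```text
time: 19.35
ee_pos: [0.534, -0.0741, 0.1687]
tcp_rot: [0.802, 0.598, 0.001, -0.001]
force: [-0.5, 0.7, -0.5]
gripper_width: 0.002
t 19.35 jig tcp mm [ 18.4305 -91.6068 168.7477] tip [ 18.3935 -91.4618  95.7478] a [-0.0005  0.002  -1.    ] toolx [-0.0005  1.      0.002 ] F jig [-0.6814  0.5118 -0.5163] q [-0.3452  0.7829  0.6963  1.9583 -0.7882  0.6952  0.5578]
time: 20.6
ee_pos: [0.5329, -0.0781, 0.1432]
tcp_rot: [0.802, 0.598, 0.001, -0.001]
force: [0.6, -0.1, 0.7]
gripper_width: 0.002
t 20.6 jig tcp mm [ 18.4692 -95.7504 143.1557] tip [ 18.4466 -95.5928  70.1559] a [-0.0003  0.0022 -1.    ] toolx [-0.0006  1.      0.0022] F jig [0.6008 0.0967 0.7482] q [-0.3106  0.8159  0.6512  1.9718 -0.8314  0.6437  0.6012]
```

```bash
python3 -m handwheel '[[[0,0,0,-0.0005,0,0,0],[0,0,0,-0.0005,0,0,0],[0,0,0,-0.0005,0,0,0],[0,0,0,-0.0005,0,0,0],[0,0,0,0,0,0,0],[0,0,0,0,0,0,0],[0,0,0,0,0,0,0],[0,0,0,0,0,0,0],[0,0,0,0,0,0,0],[0,0,0,0,0,0,0]]]'
python3 -c "
from h import *
st();g=snap('scene','s7')['frame'];f=snap('wrist','w7')['frame'];cv2.imwrite('pics/v6.png',np.hstack([cv2.resize(g[130:290,220:400],(440,400),interpolation=cv2.INTER_CUBIC),cv2.resize(f,(360,400))])[:,:,::-1])"
```

```text
time: 21.85
ee_pos: [0.5329, -0.0782, 0.1427]
tcp_rot: [0.802, 0.598, 0.002, -0.001]
force: [-3.2, 0.7, 14.0]
gripper_width: 0.001
t 21.85 jig tcp mm [ 18.5336 -95.8674 142.651 ] tip [ 18.5616 -95.6041  69.6514] a [ 0.0004  0.0036 -1.    ] toolx [-0.0003  1.      0.0036] F jig [-3.2596 -0.203  13.9936] q [-0.3086  0.816   0.6493  1.9725 -0.8342  0.642   0.604 ]
```

View pics/v6.png

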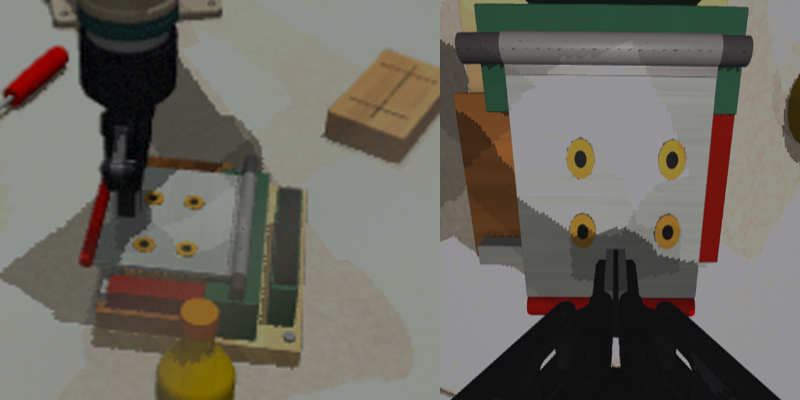

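The plate is firmly on the blank: tip at 69.7 mm (70 expected), 14 N. I lift straight up and check from above.

```bash
python3 -m handwheel '[[[0,0,0,0.002,0,0,0],[0,0,0,0.01,0,0,0],[0,0,0,0.03,0,0,0],[0,0,0,0.04,0,0,0],[0,0,0,0.05,0,0,0],[0,0,0,0.04,0,0,0],[0,-0.03,0.03,0,0,0,0],[0,-0.03,0.04,0,0,0,0],[0,-0.03,0.04,0,0,0,0],[0,0,0,0,0,0,0]]]'
python3 -m handwheel '[[[0,-0.02,0.05,0,0,0,0],[0,0,0.05,0,0,0,0],[0,0,0.05,0,0,0,0],[0,0,0.05,0,0,0,0],[0,0,0.05,0,0,0,0],[0,0,0,0,0,0,0],[0,0,0,0,0,0,0],[0,0,0,0,0,0,0],[0,0,0,0,0,0,0],[0,0,0,0,0,0,0]]]'
python3 - <<'E'
from h import *
g=snap('scene','s8')['frame'];f=snap('top','t8')['frame']
cv2.imwrite('pics/v7.png',np.hstack([cv2.resize(g[130:330,180:400],(440,400),interpolation=cv2.INTER_CUBIC),cv2.resize(f[120:280,190:334],(360,400),interpolation=cv2.INTER_CUBIC)])[:,:,::-1])
for n in('s8','t8'):
  c=load(n);hsv=cv2.cvtColor(c['frame'],cv2.COLOR_RGB2HSV);m=(((hsv[...,0]<8)|(hsv[...,0]>172))&(hsv[...,1]>150)&(hsv[...,2]>50)).astype(np.uint8)
  for k in cv2.findContours(m,0,2)[0]:
    r=cv2.minAreaRect(k)
    if cv2.contourArea(k)>20 and 180<r[0][0]<400 and 150<r[0][1]<300: print(n,r)
  for d in(170,175,178,180):
    t=np.radians(d);X=O+ex*.015+ey*.124*np.cos(t)+[0,0,.067+.124*np.sin(t)];print(d,proj(c,X))
E
```

```text
time: 23.2
ee_pos: [0.4405, 0.0353, 0.3129]
tcp_rot: [0.8, 0.6, 0.0, -0.003]
force: [1.0, -1.2, 0.2]
gripper_width: 0.001
time: 24.45
ee_pos: [0.4231, 0.2812, 0.3133]
tcp_rot: [0.802, 0.597, 0.001, -0.001]
force: [-0.5, 0.2, -1.0]
gripper_width: -0.0
s8 ((270.0, 243.0), (6.0, 10.0), 90.0)
s8 ((259.8109130859375, 215.31869506835938), (4.8862714767456055, 42.44947814941406), 14.74356460571289)
s8 ((234.59835815429688, 159.91802978515625), (8.834545135498047, 30.472780227661133), 50.194427490234375)
170 [[259.4139 206.4471]]
175 [[258.8276 210.4532]]
178 [[258.6945 212.8648]]
180 [[258.6958 214.4718]]
t8 ((302.47967529296875, 218.81350708007812), (3.4668235778808594, 49.335567474365234), 17.744670867919922)
t8 ((289.4168701171875, 183.76321411132812), (29.761816024780273, 5.5207414627075195), 17.52556800842285)
170 [[302.6507 218.0716]]
175 [[302.932  218.6421]]
178 [[302.9255 218.9258]]
180 [[302.8496 219.0906]]
```

View pics/v7.png

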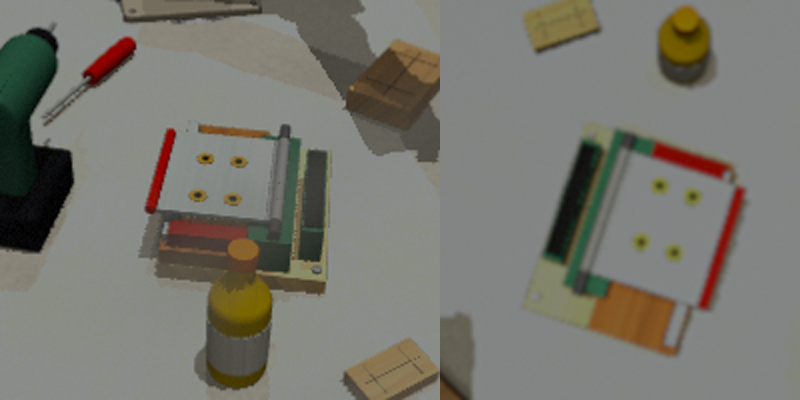

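```bash
python3 -c "
from h import *
print(ctrl.finish_job())"
```

```text
the job is handed in; nothing more can be done
None
```

The job is done and handed in, with the robot's clock at about 24.5 s of the 67 s allowed.

- **Blank:** I pushed it along the channel with the shut fingertips until it stopped against the red end stop. It stopped advancing at about 9 N, and the pictures show its end meeting the stop. The template now covers the blank, so this was not rechecked at the end.
- **Template:** I swung it over at about 24°/s, with 1 to 4 N at the fingertip during the swing. I then pressed it onto the blank at 14 N, with the fingertip at 69.7 mm where 70 mm was expected.
- **Last check:** With the arm clear, the template's lip is within about 1 px of the 180° position in both cameras. By eye in the last pictures, the driver, glue bottle and screwdriver look unmoved.
- **Disagreement:** My estimates of the jig's position along x differed by 2 to 5 mm between features. I used a value in between and found the stop by force instead. No other check failed.

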